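Pack two samples into a transport canister

TASK

Pack the two samples for the courier: first stand the empty canister base upright in the empty pocket of the shipping tray so that it cannot tip while you fill it, then set the tube insert into the base, put the slim sample tube into its narrow socket and the wide sample vial into its wide socket, and last close the canister with its lid, everything fully home. Draw the slim tube straight up out of the light card rack without tipping or dragging the rack, and leave the buffer bottle, the timer and the dropper bottle where they stand.

Things in the scene. Friction and masses are not known exactly. Their poses are not given: they have to be found in the camera images.
- shipping_tray: Fixed brown card tray, x -60 to 60, y -68 to 173 mm, walls 32 mm high, with a grey foam cradle (top at 28 mm) that has two round pockets, 68 mm across. The one at y = +105 mm holds a finished closed canister (100 mm high, part of the tray); the other is empty. Origin on the bench under the centre of the EMPTY pocket, y toward the full one, z up. The pocket's floor is at z = 3 mm.
- canister_base: Loose white canister base, a round open cup standing upright, 140 g: body 64 mm across and 44 mm high, chamfered foot; above it a narrower neck 55.6 mm across (53 at the rim), rim at 54 mm. Bore 51 mm across, inner floor at 4 mm. It fits the pocket with 2 mm play all round. Origin at the centre of its underside, z up.
- tube_insert: Loose grey tube insert, upright, 50 g: disc 47 mm across, 5 mm thick (the sockets' floor), bevelled below; two open sockets, mouths at 50 mm: wide (bore 21) at x 11.3, y -2 mm, narrow (bore 16) at x -12.5, y -6; grip post 9 mm across, top at 67 mm, at x -3.5, y 6. Origin: centre of the underside, z up. It drops into the base at any yaw (2 mm play) until its mouths are level with the rim.
- sample_tube: Loose slim white sample tube with grey screw cap, upright in the card rack, 18 g: 82 mm long, body 13 mm across, tapered foot 8.4 mm, cap 15.4 mm across over the top 18 mm. Origin at the centre of its foot, z toward the cap. In the narrow socket it stands on the socket's floor and sticks out 37 mm above the mouth, 20 mm above the grip post.
- sample_vial: Loose wide white sample vial with grey screw cap, upright on the bench, 30 g: 82 mm long, body 18 mm across, tapered foot 13.6 mm, cap 20 mm across over the top 18 mm. Origin at the centre of its foot, z toward the cap. Fits only the wide socket, sticking out 37 mm; tube and vial are then 24 mm apart, so hold the second with the fingers closing across the line between them.
- canister_lid: Loose white canister lid standing on its open skirt, 60 g, 53 mm high: skirt 64 mm across over the lowest 12 mm, cone to 17 mm, then 59 mm across up to the closed flat top. Inside 59 mm across in the skirt, 54.6 above. Origin at the centre of its lower rim, z up. It slips over the base's neck at any yaw (2 mm play) until its rim lies on the shoulder, 44 mm above the base's underside.
- card_rack: Light free-standing card tube rack, 40 g, 70 x 140 x 54 mm, magenta sides, white top with two rows of five holes. Origin at the centre of its underside, y along its length, z up. The sample tube stands on its floor (at 2 mm) in the hole at x = -16.5, y = 25.5 mm, 17 mm square, and sticks out 30 mm above the rack. Its other holes are empty; so is a like rack far to the left.
- buffer_bottle: Bystander, leave alone: small white buffer bottle with a blue cap, 26 mm across, 67 mm high, origin under its centre. Like the other two bystanders it stands beneath a wooden shelf board (world x > 0.61 m, y > -0.10 m, underside 0.49 m above the bench, green post at x 0.63, y 0.22): draw the arm in to about 0.4 m before swinging from one side to the other.
- kitchen_timer: Bystander, leave alone: round white kitchen timer with a red knob, 64 mm across, 39 mm high; origin at the centre of its underside.
- dropper_bottle: Bystander, leave alone: brown dropper bottle with a black bulb, 33 mm across, 102 mm high, upright; origin at the centre of its underside.
Things that resemble listed ones, but are neither listed nor needed, are in the scene too. Leave any green or orange look-alike of the tube_insert alone.

How it is judged (in metres and radians):
On the way, in this order (a step that is already met when the one before it is completed fails the run):
1. the canister base stands upright on the floor of the tray's empty pocket (horizontal distance between canister_base and shipping_tray below 0.006 m and z of canister_base in the frame of shipping_tray between 0 and 0.006 m and angle between canister_base's own z axis and vertical below 0.05 rad), for 0.2 s.
2. the tube insert lies fully down in the base, which is in the pocket (all of step 1 and horizontal distance between tube_insert and canister_base below 0.006 m and z of tube_insert in the frame of canister_base between 0.001 and 0.007 m and angle between tube_insert's own z axis and vertical below 0.06 rad), for 0.2 s.
3. the slim tube stands in the narrow socket and the vial in the wide one, in either order, both fully down (all of step 2 and x of sample_tube in the frame of tube_insert between -0.0175 and -0.0075 m and y of sample_tube in the frame of tube_insert between -0.011 and -0.001 m and z of sample_tube in the frame of tube_insert between 0.001 and 0.009 m and angle between each of sample_tube, sample_vial's own z axis and vertical below 0.12 rad and x of sample_vial in the frame of tube_insert between 0.0063 and 0.0163 m and y of sample_vial in the frame of tube_insert between -0.007 and 0.003 m and z of sample_vial in the frame of tube_insert between 0.001 and 0.009 m), for 0.2 s.
4. the lid is on the base, down on its shoulder (all of step 3 and horizontal distance between canister_lid and canister_base below 0.006 m and z of canister_lid in the frame of canister_base between 0.041 and 0.047 m and angle between canister_lid's own z axis and vertical below 0.06 rad), for 0.2 s.
At the end, for the whole second after the job is handed in: Base upright in the empty pocket (6 mm sideways, 3 mm in height), insert on its floor (6, 3 mm), slim tube in the narrow and vial in the wide socket (5 mm sideways, 4 mm in height), lid level on the base's shoulder (6, 3 mm), all at rest (all of step 4 and linear speed of each of canister_base, tube_insert, sample_tube, sample_vial, canister_lid below 0.02 m/s); the robot touches nothing.
It fails at once if the card rack is tipped or dragged (more than 0.15 rad or 20 mm) (angle between card_rack's own z axis and vertical above 0.15 rad or distance of card_rack from where it was at the start of the episode above 0.02 m).
It fails at once if the buffer bottle, the timer or the dropper bottle is knocked over or pushed more than 20 mm (distance of any of buffer_bottle, kitchen_timer, dropper_bottle from where it was at the start of the episode above 0.02 m or angle between any of buffer_bottle, kitchen_timer, dropper_bottle's own z axis and vertical above 0.3 rad).
It also fails if it takes over 141 s, if anything falls off the work surface, if the arm or the gripper's body presses on something with over 40 N, if the wrist force passes 120 N, or if a joint passes its speed limit or range.

ROBOT

A 7-joint arm with a two-finger parallel gripper is mounted at the origin on a cart in front of the work surface, level with it; the furniture and walls round the work are solid. World frame = base frame: x ahead of the robot, y to its left, z up, the work surface at z = 0. Lengths are in mm, angles in rad, forces in N, time in s.
With the tool pointing down it reaches from about 350 to 775 mm from the base axis. Payload 3.1 kg.
Tool frame: the origin (TCP) lies on the front face of the gripper's body, between the roots of the fingers; the fingertips stand bot.finger_overhang ahead of it and the grasp point (between the pads) lies 54 mm ahead of it (bot.finger_overhang is the distance from the TCP to the fingertips, in mm); z points along the fingers, y is the line along which they close (so a half turn about z gives the same grasp; the last joint's range is limited). The gripper opens to 85 mm and grips with 20 to 120 N. Pads are 22 mm wide; open, the fingers measure 114 mm over their backs; the gripper's body (76 mm by 85 mm) begins 54 mm behind the grasp point. The pads swing forward as they close: fully open they stand 13 mm farther back than shut.
Start: joints at [-0.042, 0.311, 0.014, 1.512, -0.004, 1.319, -0.027], TCP at [550.014, 0.033, 303.904] pointing down, gripper open.
Joint ranges: [-2.7, 2.7], [-0.3, 1.91], [-1.27, 1.3], [0.12, 2.57], [-1.44, 4.58], [0.2, 2.03], [-3.05, 3.05]. Speed limits (rad/s): [2.79, 2.79, 3.14, 3.14, 3.14, 3.14, 3.14].

INTERFACE

Orientations are given as a 3x3 rotation matrix whose columns are the frame's x, y, z axes.
In Python, from cell import bot, solver, status, snapshot, calibration gives the robot as it stands. The module is installed in compiled form; this text tells all that it offers. Calls block until the motion is done:
- bot.move_ptp(position, orientation): joint-space move of the TCP to a pose.
- bot.move_linear(position, orientation=None, vel=150, contact_N=None): straight line of the TCP; orientation=None keeps the orientation; vel is the mean speed in mm/s. With contact_N (N) it stops when the force on the tool has changed by that much, and returns True; else False.
- bot.move_joints(angles): joint-space move.
- bot.command_gripper(opening, newtons=None): finger opening in mm; newtons is the grip in N (None keeps the last); returns when the fingers have stopped.
- bot.dwell(seconds).
- solver.ik(position, orientation): joint angles nearest the present ones, or None.
- status.read_state(): the state.
- snapshot(name): name is "scene" or "side" or "wrist"; returns (picture, depth): 400x640x3 uint8, blue, green, red; 400x640 float32, mm along the optical axis (not along the pixel's ray), 0 where there is no reading.
- calibration(name): a dict with "vfov" (degrees; the focal length in pixels is half the picture's height over the tangent of half this angle, whatever the lens; pixels are square), "cx", "cy" (the principal point, pixels), "T" (4x4, takes a point from camera to world coordinates). Camera axes: x right, y up, looking along -z (the intrinsics and any distortion apply to the point x, -y, -z); pixel columns grow to the right and rows downward; lengths in mm; the calibration is good to about 2 mm. A picture is of the moment at which its call begins: read the wrist's pose just before it. calibration takes no time and is no camera call; for the wrist camera it gives the pose at the moment of the call.
A pose or a line that the arm cannot do raises bot.Unreachable and nothing moves.
- bot.sign_off(): hands the job in; it is judged then, once.
The state is a dict: "time": time; "joint_pos": joint angles; "qd": joint speeds; "effort": joint torques, N m; "eef_pos": TCP position; "orientation": TCP orientation; "contact_force": force on the tool from outside, world axes, zero at the start; "ft_torque": the same for the moment, N m; "opening": finger opening in mm; "grasp_force": force on a finger pad.
Only numpy, scipy, OpenCV 4.12 (cv2) and the standard library are available. Lean on these libraries where they do the work, as an engineer would, in place of code of your own. Each camera call takes 0.05 s, during which the arm holds its last target. There are 200 camera calls.

## Working session

There is one attempt and no reset: what is moved stays moved. The work goes in short steps, each a Python script; the robot and the scene stay as the last script left them, time stands still between calls to the robot, and variables do not carry over. Pictures are saved under pics/ and viewed, at most 14 in all, crops included, and the job is handed in when it is done.

```bash
mkdir -p pics
python3 - <<'E'
from cell import bot, solver, status, snapshot, calibration
import cv2,numpy as np
for n in ("scene","side","wrist"):
    p,d=snapshot(n); cv2.imwrite(f"pics/{n}0.png",p); np.save(f"pics/{n}0.npy",d)
    c=calibration(n); print(n,{k:(np.round(v,3).tolist()) for k,v in c.items()} , (d==0).mean())
print(bot.finger_overhang,status.read_state())
E
```

```text
scene {'vfov': 57.177, 'cx': 320.022, 'cy': 196.824, 'T': [[0.828, 0.409, -0.384, 199.223], [-0.561, 0.622, -0.547, -466.043], [0.015, 0.668, 0.744, 727.51], [0.0, 0.0, 0.0, 1.0]]} 0.00398828125
side {'vfov': 54.715, 'cx': 322.26, 'cy': 198.187, 'T': [[-0.958, 0.11, -0.265, 218.971], [-0.287, -0.389, 0.875, 1072.896], [-0.007, 0.915, 0.404, 549.801], [0.0, 0.0, 0.0, 1.0]]} 0.04503515625
wrist {'vfov': 58.046, 'cx': 320.491, 'cy': 201.33, 'T': [[1.0, 0.0, 0.001, 549.543], [-0.0, 0.949, 0.316, 81.231], [-0.001, -0.316, 0.949, 373.552], [0.0, 0.0, 0.0, 1.0]]} 0.0040625
72.6 {'time': 0.15, 'joint_pos': array([-0.04170564,  0.31152555,  0.01398478,  1.5126774 , -0.00438051,
        1.31916621, -0.02722974]), 'qd': array([-7.87240417e-04, -1.80277557e-04,  6.47055715e-04, -3.17804258e-03,
       -9.28694625e-05, -1.12487148e-03, -4.10378477e-04]), 'effort': array([ 9.77451273e-04, -3.80270755e+01,  1.46461059e-01, -2.30848163e+01,
        1.21757569e-02,  9.70373891e-03, -3.15462728e-05]), 'eef_pos': array([5.49590928e+02, 2.47647341e-02, 3.03084060e+02]), 'orientation': array([[-6.61232008e-05,  9.99998478e-01, -1.74369502e-03],
       [ 9.99999993e-01,  6.59605429e-05, -9.33407826e-05],
       [-9.32256255e-05, -1.74370118e-03, -9.99998475e-01]]), 'contact_force': array([-0.20919343,  0.43767339, -0.43259721]), 'ft_torque': array([0.01349107, 0.03039313, 0.00046768]), 'grasp_force': 0.0, 'opening': 85.52118324491302}
```

View pics/scene0.png

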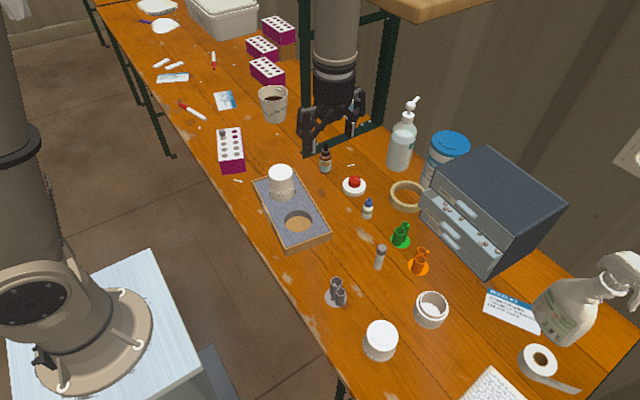

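View pics/side0.png

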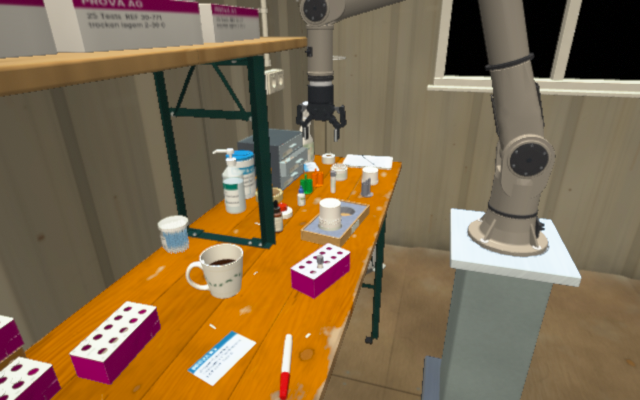

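View pics/wrist0.png

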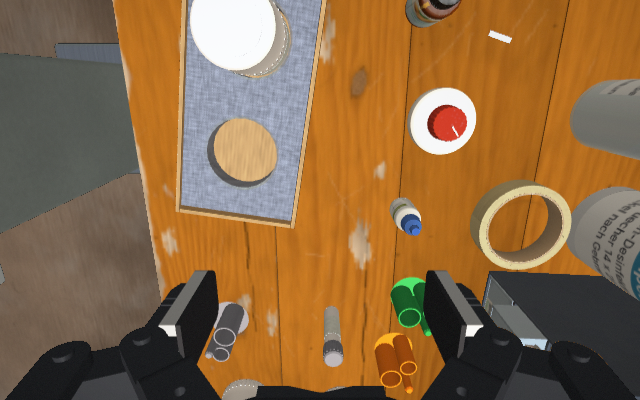

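Scene view:
- The empty pocket is at (298,221), the full canister at (281,180) and the grey insert at (337,292).
- The green look-alike is at (401,236) and the orange one at (418,262). Only the grey one fits the description.
- The vial is at (380,256). The open white cup, which is the base, is at (431,310); the tape rolls at (405,195) and (538,360) are not it.
- The lid is at (381,340), closed on top. The slim tube is in the near rack at (223,132).
- The buffer bottle is at (367,209), the timer at (354,185) and the dropper at (325,158).

The side view shows the rack at (321,265). The wrist view shows the pocket at (243,152).

```bash
cat > h.py <<'E'
from cell import bot, solver, status, snapshot, calibration
import cv2,numpy as np
def cam(n): 
    c=calibration(n); c=dict(c); c["T"]=np.array(c["T"]); c["f"]=200/np.tan(np.radians(c["vfov"])/2); return c
def dirs(c,u,v): return np.stack([(np.asarray(u,float)-c["cx"])/c["f"],-(np.asarray(v,float)-c["cy"])/c["f"],-np.ones(np.shape(u))],-1)
def onplane(c,u,v,z):
    d=dirs(c,u,v)@c["T"][:3,:3].T; o=c["T"][:3,3]; return o+d*((z-o[2])/d[...,2])[...,None]
def cloud(c,d):
    v,u=np.mgrid[:400,:640]; P=dirs(c,u,v)*d[...,None]; return P@c["T"][:3,:3].T+c["T"][:3,3]
def project(c,p):
    q=(np.asarray(p,float)-c["T"][:3,3])@c["T"][:3,:3]; return np.stack([c["cx"]-c["f"]*q[...,0]/q[...,2],c["cy"]+c["f"]*q[...,1]/q[...,2]],-1)
def R(yaw): # tool down, closing (y axis) at angle yaw from world x
    y=np.array([np.cos(yaw),np.sin(yaw),0]); z=np.array([0,0,-1.]); return np.stack([np.cross(y,z),y,z],1)
def shot(n,name):
    c=cam(n); p,d=snapshot(n); cv2.imwrite(f"pics/{name}.png",p); np.save(f"pics/{name}.npy",d); return c,p,d
E
python3 - <<'E'
from h import *
c=cam("scene"); d=np.load("pics/scene0.npy"); P=cloud(c,d)
for k,(u,v) in dict(bench=(250,230),bench2=(300,310),pocket=(298,221),full=(281,172),insert=(337,285),vial=(381,248),base=(431,310),lid=(381,332),tube=(223,133),rack=(231,140),buffer=(367,203),timer=(354,181),dropper=(325,150),orange=(420,255)).items(): print(k,P[v,u].round(1))
# blobs by height
v=(P[...,2]>15)&(P[...,0]>300)&(P[...,0]<800)&(abs(P[...,1])<420)&(P[...,2]<130)&(d>0)
n,l,s,_=cv2.connectedComponentsWithStats(v.astype(np.uint8))
for i in range(1,n):
    if s[i,4]>60:
        q=P[l==i]; print(s[i,:5],"x",np.percentile(q[:,0],[2,98]).round(),"y",np.percentile(q[:,1],[2,98]).round(),"ztop",np.percentile(q[:,2],97).round(1))
# wrist
c=cam("wrist"); d=np.load("pics/wrist0.npy"); P=cloud(c,d)
for k,(u,v) in dict(pocket=(243,152),bench=(330,200),full=(232,30),foam=(280,190),buf=(408,215),vial=(333,360)).items(): print(k,P[v,u].round(1))
E
```

```text
bench [369.3  71.1   1.4]
bench2 [ 3.620e+02 -1.712e+02 -1.000e-01]
pocket [481.1  28.5   3.8]
full [489.  114.4 100.1]
insert [ 455.  -173.1   14.2]
vial [ 557.6 -183.2   83.5]
base [ 586.4 -325.     7.2]
lid [ 453.3 -312.4   51.2]
tube [441.9 358.9  78. ]
rack [456.6 347.2  54.6]
buffer [630.3 -51.7  55.2]
timer [660.9  37.3  38.4]
dropper [639.4 142.3  79.3]
orange [ 636.9 -228.9   47.9]
[264  91  24  30 411] x [610. 681.] y [393. 419.] ztop 95.0
[217 127  29  45 999] x [396. 493.] y [263. 401.] ztop 72.6
[387 132  11  35 143] x [797. 800.] y [39. 61.] ztop 124.8
[302 139   8  17  62] x [617. 636.] y [218. 224.] ztop 67.1
[320 142  12  29 261] x [627. 655.] y [128. 151.] ztop 97.1
[ 252  163   81   90 3612] x [412. 545.] y [-56. 180.] ztop 100.6
[343 175  24  19 331] x [639. 697.] y [15. 71.] ztop 39.3
[ 390  180  140  100 4007] x [704. 791.] y [-347.  -32.] ztop 126.0
[362 197  12  19 160] x [624. 643.] y [-63. -42.] ztop 66.4
[392 221  18  23 253] x [632. 675.] y [-168. -141.] ztop 65.4
[375 244  12  24 196] x [553. 568.] y [-191. -174.] ztop 83.8
[412 246  18  27 292] x [617. 656.] y [-249. -214.] ztop 65.8
[330 276  16  28 313] x [429. 457.] y [-213. -169.] ztop 65.0
[414 291  35  36 782] x [545. 603.] y [-357. -300.] ztop 55.2
[ 364  319   35   41 1040] x [423. 477.] y [-347. -292.] ztop 55.6
pocket [469.   11.8   3.6]
bench [559.5 -41.    2.2]
full [488.3 114.8 100.6]
foam [509.  -21.3  30.1]
buf [633.5 -41.   48.3]
vial [ 561.6 -181.7   83.4]
```

Run:
```python
from h import *
import pickle
S={}
for k,p in dict(A=(480,40,300),B=(505,-160,300),C=(515,-305,300)).items():
    bot.move_ptp(p,R(0)); S[k]=shot("wrist","w"+k)[0]; print(k,status.read_state()["time"],status.read_state()["eef_pos"].round(1))
pickle.dump(S,open("cams.pkl","wb"))
im=[cv2.imread(f"pics/w{k}.png") for k in "ABC"]
cv2.imwrite("pics/m1.png",np.vstack([cv2.resize(np.hstack(im[:2]),(800,250),interpolation=3),cv2.copyMakeBorder(cv2.resize(im[2],(480,300),interpolation=3),0,0,0,320,0)]))
```

```text
A 0.6167 [480.1  39.8 300.1]
B 1.4917 [ 505.7 -157.4  299.8]
C 2.175 [ 516.2 -302.5  299.9]
```

View pics/m1.png

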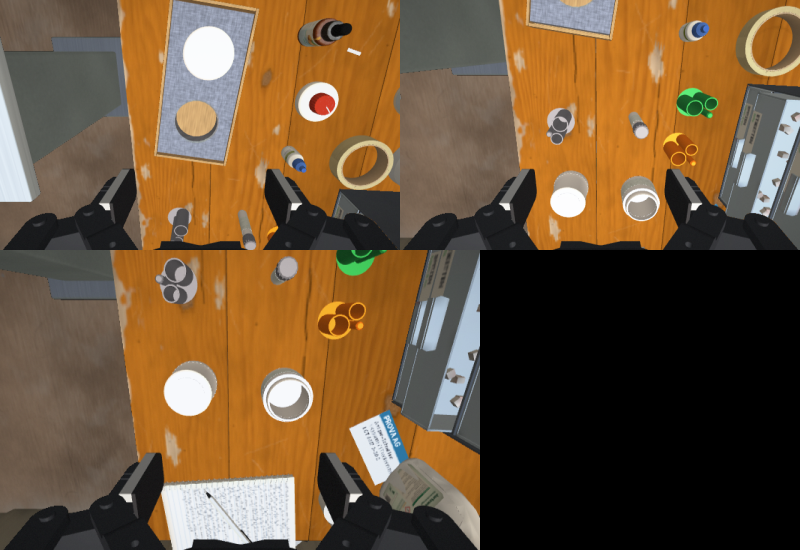

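```bash
cat >> h.py <<'E'
def blob(m,P,near,r):
    m=(m&(np.hypot(P[...,0]-near[0],P[...,1]-near[1])<r)).astype(np.uint8)
    n,l,s,_=cv2.connectedComponentsWithStats(m); i=1+np.argmax(s[1:,4]); return (l==i).astype(np.uint8)
def circ(c,m,z):
    k=max(cv2.findContours(m,0,cv2.CHAIN_APPROX_NONE)[0],key=cv2.contourArea)[:,0]
    q=onplane(c,k[:,0],k[:,1],z)[:,:2]
    A=np.c_[2*q,np.ones(len(q))]; w=np.ones(len(q))
    for _ in range(8):
        x=np.linalg.lstsq(A*w[:,None],(q**2).sum(1)*w,rcond=None)[0]; r=np.sqrt(x[2]+x[0]**2+x[1]**2); e=np.hypot(*(q-x[:2]).T)-r; w=1/(1+(e/.7)**2)
    return x[:2].round(2),round(2*r,2),round(float(np.median(abs(e))),2)
E
python3 - <<'E'
from h import *
import pickle
S=pickle.load(open("cams.pkl","rb"))
P={k:cloud(S[k],np.load(f"pics/w{k}.npy")) for k in "ABC"}
I={k:cv2.imread(f"pics/w{k}.png") for k in "ABC"}
Z={k:P[k][...,2] for k in P}
for k in "ABC":
    z=Z[k]; print(k,"bench z",np.median(z[(abs(z)<8)]).round(2))
for k in "CB":
  print(k,"base",circ(S[k],blob(Z[k]>50.5,P[k],(574,-328),45),54), "lid",circ(S[k],blob(Z[k]>49,P[k],(450,-320),45),53))
  m=blob(Z[k]>61,P[k],(445,-190),45); print("post",circ(S[k],m,67),np.percentile(Z[k][m>0],[5,95]))
  m=blob((Z[k]>76),P[k],(562,-182),35); print("vial",circ(S[k],m,82),np.percentile(Z[k][m>0],[5,50,95]))
  m=blob((Z[k]>-5)&(Z[k]<11)&(I[k].max(2).astype(int)-I[k].min(2)<45),P[k],(445,-190),40); print("disc",circ(S[k],m,5),m.sum())
for k in "A":
  print("full",circ(S[k],blob(Z[k]>95,P[k],(485,115),45),100))
  m=blob((Z[k]<22),P[k],(478,8),45); print("pocket",circ(S[k],m,28))
cv2.imwrite("pics/ins.png",np.hstack([cv2.resize(I["C"][0:90,195:305],(550,450),interpolation=3),cv2.resize(I["B"][150:250,200:300],(250,250),interpolation=3)]) if 0 else cv2.resize(I["C"][0:90,195:305],(660,540),interpolation=2))
E
```

```text
A bench z 0.57
B bench z 0.5
C bench z 0.54
C base (array([ 748.66, -466.16]), np.float64(198.32), 22.85) lid (array([ 286.41, -472.08]), np.float64(198.23), 19.12)
post (array([ 432.66, -191.08]), np.float64(8.87), 0.22) [62.17205335 68.50891745]
vial (array([ 560.92, -182.46]), np.float64(19.74), 0.25) [79.15771455 82.33380047 83.67007695]
disc (array([ 449.67, -191.18]), np.float64(28.46), 3.09) 451
B base (array([ 575.38, -325.33]), np.float64(55.05), 0.42) lid (array([ 451.34, -316.48]), np.float64(59.08), 0.38)
post (array([ 280.35, -308.76]), np.float64(189.67), 25.76) [249.73486248 303.73257167]
vial (array([ 727.65, -361.36]), np.float64(69.61), 5.91) [285.60555636 293.55234478 299.94029024]
disc (array([ 438.45, -189.98]), np.float64(45.21), 0.51) 523
full (array([488.34, 118.4 ]), np.float64(58.06), 0.16)
pocket (array([472.38,  15.95]), np.float64(64.85), 0.23)
```

View pics/ins.png

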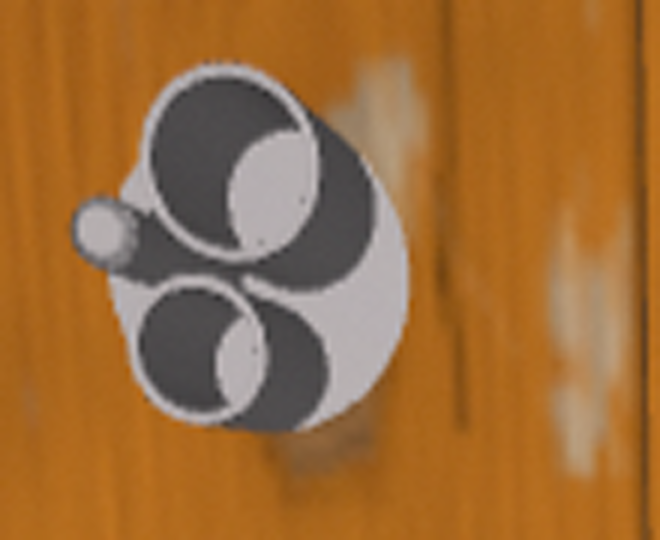

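The crop confirms the grey insert: wide mouth at about (234,27), narrow mouth at (229,58) and post at (212,38) in wC. Next I redo the fits with an upper height bound.

Run:
```python
from h import *
import pickle
S=pickle.load(open("cams.pkl","rb"))
P={k:cloud(S[k],np.load(f"pics/w{k}.npy")) for k in "ABC"}
Z={k:np.where(P[k][...,2]<130,P[k][...,2],-99) for k in P}
for k in "CB":
  print(k,"base",circ(S[k],blob(Z[k]>50.5,P[k],(574,-328),45),54), "lid",circ(S[k],blob(Z[k]>49,P[k],(450,-320),45),53))
  m=blob(Z[k]>61,P[k],(445,-190),45); print("post",circ(S[k],m,67))
  m=blob((Z[k]>76),P[k],(562,-182),35); print("vial",circ(S[k],m,82))
c=S["C"]; w,n,p=[onplane(c,*q,z)[:2] for q,z in (((233.7,26.7),50),((228.8,58),50),((212,38),67))]
a=np.arctan2(*(w-n)[::-1])-np.arctan2(4,23.8); print(w,n,p,np.linalg.norm(w-n),"yaw",a)
Rz=np.array([[np.cos(a),-np.sin(a)],[np.sin(a),np.cos(a)]])
for q,l in ((w,(11.3,-2)),(n,(-12.5,-6)),(p,(-3.5,6))): print("origin",q-Rz@l)
c=S["A"]
for t in (22,24,26,27,28): print(t,circ(c,blob((Z["A"]<t)&(Z["A"]>-20),P["A"],(478,12),36.5),28))
z=Z["A"]; m=(np.hypot(P["A"][...,0]-472,P["A"][...,1]-16)<55)&(z>24)&(z<31.5); print("foam z",np.median(z[m]))
g=cv2.cvtColor(cv2.imread("pics/wA.png"),cv2.COLOR_BGR2HSV); 
m=((g[...,1]>70)).astype(np.uint8); print("sat",circ(c,blob(m>0,P["A"],(474,14),37),28))
```

```text
C base (array([ 575.32, -325.97]), np.float64(54.39), 0.24) lid (array([ 451.47, -317.38]), np.float64(58.31), 0.24)
post (array([ 432.66, -191.08]), np.float64(8.87), 0.22)
vial (array([ 560.92, -182.46]), np.float64(19.74), 0.25)
B base (array([ 575.38, -325.33]), np.float64(55.05), 0.42) lid (array([ 451.34, -316.48]), np.float64(59.08), 0.38)
post (array([ 432.52, -189.41]), np.float64(9.08), 0.29)
vial (array([ 560.77, -180.66]), np.float64(20.18), 0.23)
[ 445.76221433 -180.31120233] [ 439.96533597 -203.82009227] [ 432.15454857 -190.48269821] 24.213048238785937 yaw 1.162525737228322
origin [ 439.44024072 -189.88839658]
origin [ 439.42126629 -189.96534622]
origin [ 439.05098072 -189.65250331]
22 (array([472.9 ,  16.01]), np.float64(64.16), 0.34)
24 (array([472.68,  15.57]), np.float64(64.99), 0.34)
26 (array([472.63,  15.07]), np.float64(65.88), 0.37)
27 (array([472.89,  14.76]), np.float64(66.49), 0.56)
28 (array([473.9 ,  14.47]), np.float64(67.45), 0.79)
foam z 28.553962349004195
sat (array([472.77,  19.57]), np.float64(59.34), 0.76)
```

Run:
```python
from h import *
for o in (85,64,20,9):
    bot.command_gripper(o,40); c,p,d=shot("wrist",f"g{o}"); P=cloud(c,d); s=status.read_state()
    e=s["eef_pos"]; q=P[(P[...,2]>150)&(P[...,2]<300)&(abs(P[...,1]-e[1])<25)]-e
    L=q[(q[:,0]<0)]; print(o,round(s["opening"],1),bot.finger_overhang,"tip depth",-np.percentile(q[:,2],[0.5,2]).round(1),"lowest x",L[L[:,2].argmin()].round(1),s["time"])
```

```text
85 85.0 72.6 tip depth [57.2 54. ] lowest x [-42.9  -0.  -60.4] 2.4417
64 64.1 72.6 tip depth [63.4 59.3] lowest x [-32.2   6.1 -66.5] 2.8417
20 20.1 72.6 tip depth [67.2 62.1] lowest x [-10.2   0.3 -73.3] 3.3833
9 9.1 72.6 tip depth [66.1 61.4] lowest x [ -4.6   9.5 -69.2] 3.7
```

Run:
```python
from h import *
def st(t):
    s=status.read_state(); print(t,round(s["time"],2),s["eef_pos"].round(1),"open",round(s["opening"],1),"grip",round(s["grasp_force"],1),"F",s["contact_force"].round(1)); return s
bot.command_gripper(85)
bot.move_ptp((575.3,-325.7,150),R(0)); bot.move_linear((575.3,-325.7,93.5)); st("down")
bot.command_gripper(60,40); st("grip")
bot.move_linear((575.3,-325.7,200)); s=st("up")
bot.move_ptp((472.8,14.5,170),R(0)); bot.dwell(.2); st("over")
c,p,d=shot("wrist","b1")
print(bot.move_linear((472.8,14.5,94),vel=60,contact_N=6)); bot.dwell(.2); st("low"); shot("wrist","b2")
cv2.imwrite("pics/m2.png",np.hstack([cv2.resize(cv2.imread(f"pics/{k}.png"),(400,250)) for k in("b1","b2")]))
```

```text
down 5.63 [ 576.  -326.3   95.4] open 84.7 grip 0.0 F [ 1.  -0.3  0.4]
grip 5.97 [ 576.5 -326.6   96.4] open 61.7 grip 44.2 F [-0.3  0.2  6.8]
up 6.83 [ 574.6 -325.2  198.6] open 62.1 grip 43.9 F [ 0.1  0.2 -1.9]
over 8.38 [473.5  13.3 170.1] open 62.0 grip 43.9 F [ 0.8  0.7 -1.1]
True
low 9.7 [472.3  14.5  99.3] open 61.9 grip 44.5 F [-0.6 -0.1  5.5]
```

View pics/m2.png

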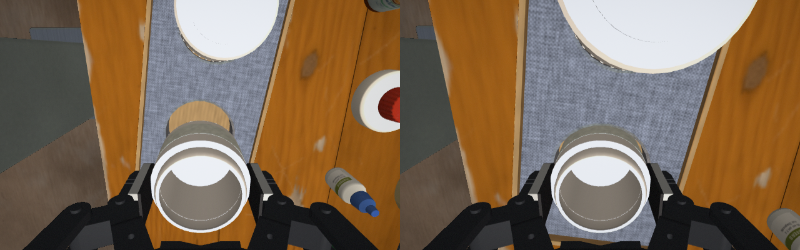

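Run:
```python
from h import *
bot.command_gripper(85); p=status.read_state()["eef_pos"]
bot.move_linear((p[0],p[1],200)); bot.move_ptp((480,40,300),R(0)); bot.dwell(.3)
c,p,d=shot("wrist","b3"); P=cloud(c,d); Z=np.where(P[...,2]<130,P[...,2],-99)
m=blob(Z>53.5,P,(473,14),40); print("rim",circ(c,m,57), "rim z",np.percentile(Z[m>0],[2,50,98]).round(1),"full",circ(c,blob(Z>95,P,(488,118),45),100))
q=P[(m>0)]; A=np.c_[q[:,:2]-q[:,:2].mean(0),np.ones(len(q))]; print("tilt",np.linalg.lstsq(A,q[:,2],rcond=None)[0].round(4),status.read_state()["time"])
```

```text
rim (array([472.06,  15.25]), np.float64(54.34), 0.22) rim z [53.8 57.2 58.9] full (array([488.31, 118.4 ]), np.float64(58.11), 0.14)
tilt [ 1.40000e-03 -1.04000e-02  5.69077e+01] 11.775
```

```bash
cat >> h.py <<'E'
def st(t):
    s=status.read_state(); print(t,round(s["time"],2),s["eef_pos"].round(1),"open",round(s["opening"],1),"grip",round(s["grasp_force"],1),"F",s["contact_force"].round(1)); return s
E
python3 - <<'E'
from h import *
bot.command_gripper(40,30)
p=np.array([432.5,-189.4]); bot.move_ptp((*p,200),R(0)); bot.move_linear((*p,125),vel=100); bot.dwell(.2); st("down")
bot.command_gripper(5,30); s=st("grip")
bot.move_linear((*p,220)); st("up")
a=1.1625; off=np.array([[np.cos(a),-np.sin(a)],[np.sin(a),np.cos(a)]])@(-3.5,6); t=np.array([472.06,15.25])+off; print(t)
bot.move_ptp((*t,215),R(0)); bot.dwell(.3); st("over")
shot("wrist","i1")
bot.move_linear((*t,190),vel=60); print(bot.move_linear((*t,128),vel=40,contact_N=4)); bot.dwell(.2); st("low"); shot("wrist","i2")
cv2.imwrite("pics/m3.png",np.hstack([cv2.resize(cv2.imread(f"pics/{k}.png"),(400,250)) for k in("i1","i2")]))
E
```

```text
down 14.38 [ 433.  -189.6  125.7] open 40.2 grip 0.0 F [-0.5 -0.6 -0.3]
grip 14.77 [ 432.5 -189.4  125. ] open 7.4 grip 29.3 F [ 0.4 -0.2 -0.2]
up 15.55 [ 431.9 -189.   219.2] open 7.1 grip 29.2 F [ 0.4  0.6 -1.7]
[465.16354648  14.41998259]
over 16.69 [465.2  12.9 215. ] open 7.1 grip 29.2 F [ 0.2 -0.  -1.2]
True
low 18.82 [464.7  14.4 131.9] open 7.1 grip 29.8 F [-0.4  0.3  5.7]
```

View pics/m3.png

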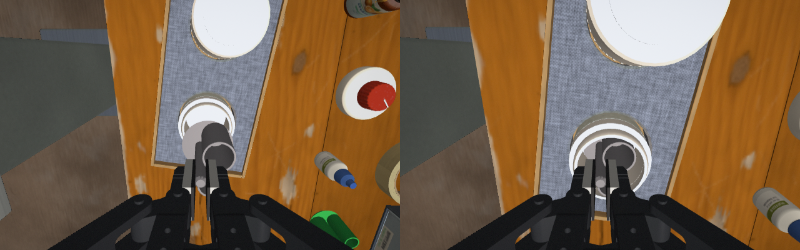

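Run:
```python
from h import *
bot.command_gripper(30); p=status.read_state()["eef_pos"]
bot.move_linear((p[0],p[1],200)); bot.move_ptp((470,40,260),R(0)); bot.dwell(.4)
c,p,d=shot("wrist","i3"); P=cloud(c,d); Z=np.where(P[...,2]<130,P[...,2],-99)
m=blob(Z>66,P,(465,14),25); print("post",circ(c,m,74),np.percentile(Z[m>0],98))
uv=project(c,(472,15,57)); print(uv, status.read_state()["time"])
u,v=uv.astype(int); x0,y0=u-55,v-50; print(x0,y0)
cv2.imwrite("pics/i3c.png",cv2.resize(p[y0:y0+100,x0:x0+110],(660,600),interpolation=2))
import pickle; pickle.dump(c,open("ci3.pkl","wb"))
```

```text
post (array([464.62,  14.92]), np.float64(9.72), 0.31) 75.466515405653
[323.89216978 218.78478816] 20.65
268 168
```

View pics/i3c.png

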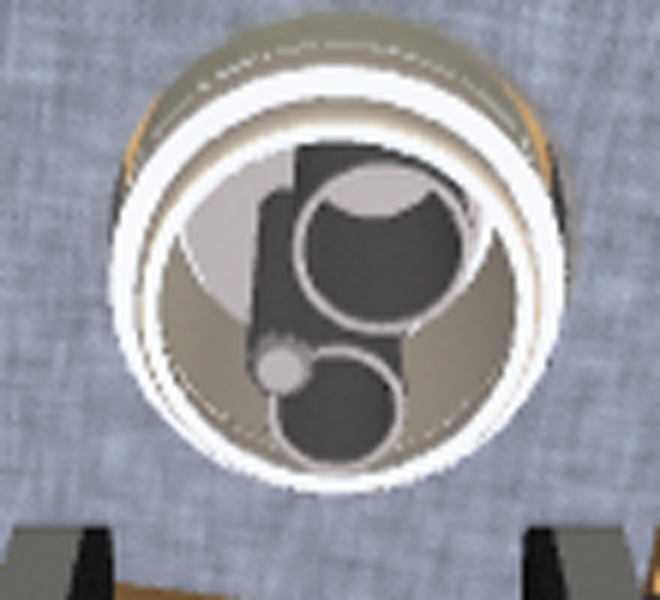

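The crop shows the insert seated in the base: wide mouth at (385,248), narrow mouth at (337,406) and post at (282,369). I compute the world positions, then pick the vial while the arm passes.

Run:
```python
from h import *
import pickle
from scipy.optimize import least_squares
c=pickle.load(open("ci3.pkl","rb"))
f=lambda x,y,z: onplane(c,268+(x+.5)/6-.5,168+(y+.5)/6-.5,z)[:2]
Q=np.array([f(385,248,57),f(337,406,57)]); L=np.array([(11.3,-2),(-12.5,-6)])
print(Q.round(1),np.linalg.norm(Q[0]-Q[1]))
T=lambda x: L@np.array([[np.cos(x[2]),np.sin(x[2])],[-np.sin(x[2]),np.cos(x[2])]])+x[:2]
x=least_squares(lambda x:(T(x)-Q).ravel(),(472,15,1.16)).x; print(x,T(x).round(2)); 
a=x[2]; print("post pred",x[:2]+np.array([np.cos(a)*-3.5-np.sin(a)*6,np.sin(a)*-3.5+np.cos(a)*6]))
```

```text
[[478.3  23.5]
 [471.9   0.5]] 23.876249694685015
[471.73212721  14.21844125   1.1336234 ] [[4.7833e+02 2.3610e+01]
 [4.7188e+02 3.5000e-01]]
post pred [464.81458408  13.5878883 ]
```

Run:
```python
from h import *
r=R(-0.27); bot.command_gripper(42,25)
p=np.array([560.8,-180.9]); bot.move_ptp((*p,220),r); bot.move_linear((*p,136.5),vel=100); bot.dwell(.2); st("down")
bot.command_gripper(12,25); s=st("grip")
bot.move_linear((*p,240)); st("up")
t=np.array([478.4,24.1]); bot.move_ptp((*t,230),r); bot.dwell(.4); st("over"); shot("wrist","v1")
bot.move_linear((*t,195),vel=80);bot.dwell(.2); shot("wrist","v2"); print(bot.move_linear((*t,144),vel=40,contact_N=3)); bot.dwell(.2); st("low"); shot("wrist","v3")
cv2.imwrite("pics/m4.png",np.hstack([cv2.resize(cv2.imread(f"pics/{k}.png")[80:400,160:480],(400,400)) for k in("v2","v3")]))
```

```text
down 23.07 [ 561.3 -181.1  137.3] open 42.0 grip 0.0 F [0.2 0.7 0.6]
grip 23.39 [ 561.  -181.   136.9] open 18.7 grip 24.6 F [-0.5 -0.6  3.4]
up 24.23 [ 560.1 -180.6  238.8] open 18.9 grip 24.5 F [-0.7 -0.5 -0.6]
over 25.52 [478.7  23.4 230. ] open 18.7 grip 24.4 F [-0.3 -0.5  0.1]
True
low 27.66 [478.2  24.1 148.8] open 18.6 grip 24.9 F [1.3 0.3 5.3]
```

View pics/m4.png

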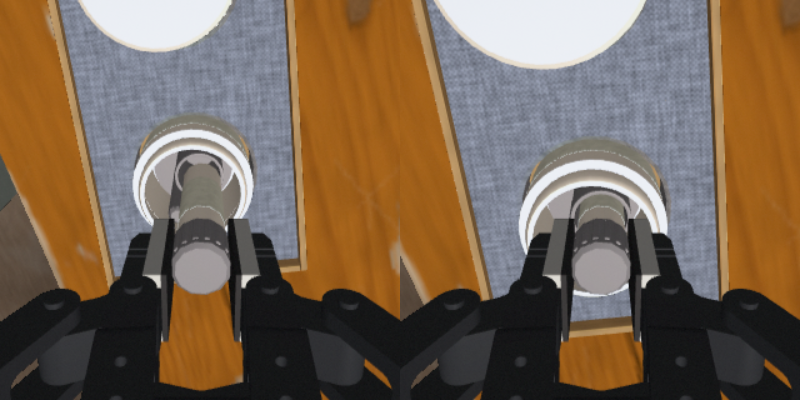

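Run:
```python
from h import *
r=R(-0.27); bot.command_gripper(40); p=status.read_state()["eef_pos"]; bot.move_linear((p[0],p[1],220))
bot.move_ptp((400,200,280),r); bot.move_ptp((442,385,270),r); bot.dwell(.4)
c,p,d=shot("wrist","r1"); P=cloud(c,d); Z=np.where(P[...,2]<130,P[...,2],-99)
m=blob(Z>76,P,(442,358),30); print("tube",circ(c,m,84),np.percentile(Z[m>0],[5,50,98]),project(c,(442,358,84)),st("x")["eef_pos"])
m=(np.hypot(P[...,0]-450,P[...,1]-330)<80)&(Z>48)&(Z<60); print("rack top z",np.median(Z[m]))
```

```text
x 30.73 [442.1 384.6 270.4] open 40.0 grip 0.0 F [-0.1 -0.1  0.2]
tube (array([441.67, 370.18]), np.float64(16.16), 0.3) [78.0666652  84.09098703 85.44795112] [329.25351949 227.37629397] [442.05527382 384.5852007  270.36879845]
rack top z 54.93212908680022
```

View pics/r1.png

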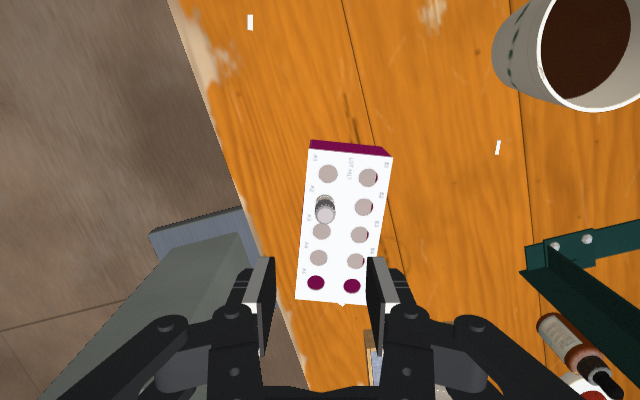

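Run:
```python
from h import *
c=cam("wrist"); d=np.load("pics/r1.npy"); p=cv2.imread("pics/r1.png"); P=cloud(c,d); Z=np.where(P[...,2]<130,P[...,2],-99)
for t in (76,80,82.5): 
    m=blob(Z>t,P,(442,368),30); print(t,m.sum(),circ(c,m,84),P[m>0].mean(0).round(1))
cs=cam("scene"); ds=np.load("pics/scene0.npy"); Q=cloud(cs,ds); m=blob((Q[...,2]>72)&(Q[...,2]<95),Q,(442,362),35); q=Q[m>0]; print("scene",m.sum(),q.mean(0),q.min(0),q.max(0), np.argwhere(m).mean(0))
m=((Q[...,2]>50)&(Q[...,2]<58)&(np.hypot(Q[...,0]-450,Q[...,1]-330)<90)).astype(np.uint8); k=np.argwhere(m>0)
print("rack top scene",cv2.minAreaRect(onplane(cs,k[:,1],k[:,0],54)[:,:2].astype(np.float32)))
m=blob((Z>51)&(Z<58),P,(450,335),90); k=np.argwhere(m>0); print("rack top wrist",cv2.minAreaRect(onplane(c,k[:,1],k[:,0],54)[:,:2].astype(np.float32)))
cv2.imwrite("pics/r1c.png",cv2.resize(p[170:260,275:405],(780,540),interpolation=2))
```

```text
76 357 (array([441.55, 370.41]), np.float64(16.08), 0.28) [441.5 370.2  83.3]
80 322 (array([441.4, 369.8]), np.float64(15.24), 0.2) [441.4 369.8  83.8]
82.5 287 (array([441.27, 369.29]), np.float64(14.4), 0.19) [441.3 369.4  84.1]
scene 32 [441.85230694 365.26228039  80.91432176] [435.45632181 358.45210391  72.24677943] [450.68888186 374.65175     86.16488784] [131.      221.84375]
rack top scene ((447.9068908691406, 336.468994140625), (146.2292938232422, 68.56036376953125), 68.41618347167969)
rack top wrist ((447.2653503417969, 338.9958801269531), (140.15884399414062, 68.62067413330078), 68.56986999511719)
```

View pics/r1c.png

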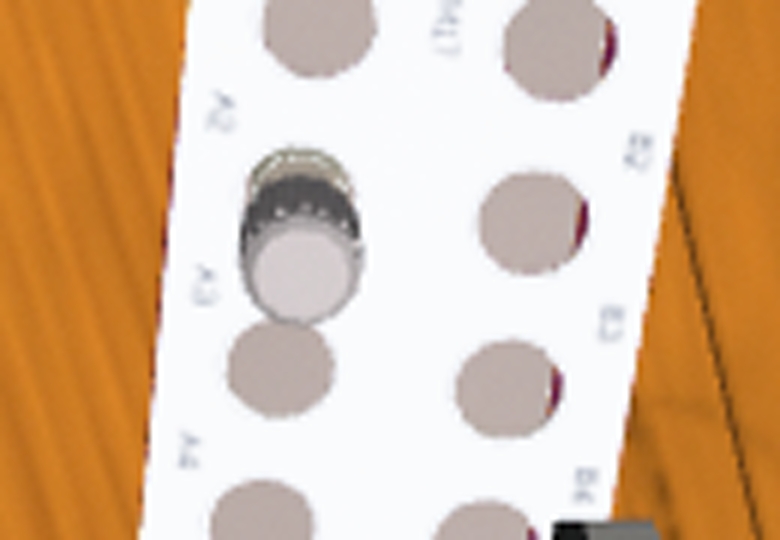

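The crop shows the slim tube's cap, centred at about (325,215) in r1, in the left row of the rack. Three checks agree: cap diameter 15.2 mm, height 84 mm, and a hole position of (441,369) predicted from the rack's pose. I pick it now.

Run:
```python
from h import *
r=R(-0.27); bot.command_gripper(32,25)
p=np.array([441.4,369.6]); bot.move_ptp((*p,200),r); bot.dwell(.2); bot.move_linear((*p,138),vel=60); bot.dwell(.3); st("down")
bot.command_gripper(8,25); s=st("grip")
bot.move_linear((*p,262),vel=80); st("up"); shot("wrist","t1")
bot.move_ptp((400,200,270),r)
t=np.array([471.9,0.8]); bot.move_ptp((*t,250),r); bot.move_linear((*t,220)); bot.dwell(.4); st("over"); shot("wrist","t2")
cv2.imwrite("pics/m5.png",np.hstack([cv2.resize(cv2.imread(f"pics/{k}.png")[80:400,160:480],(400,400)) for k in("t1","t2")]))
```

```text
down 33.05 [441.5 369.7 138.3] open 31.7 grip 0.0 F [-0.2 -0.   0.5]
grip 33.33 [441.5 369.7 138.2] open 14.4 grip 24.4 F [-0.4  0.2  1.3]
up 35.03 [441.2 369.4 261.3] open 14.0 grip 24.3 F [-0.2  0.6 -0.6]
over 37.42 [472.2   0.8 220.5] open 13.9 grip 24.4 F [-0.4  0.2 -0.2]
```

View pics/m5.png

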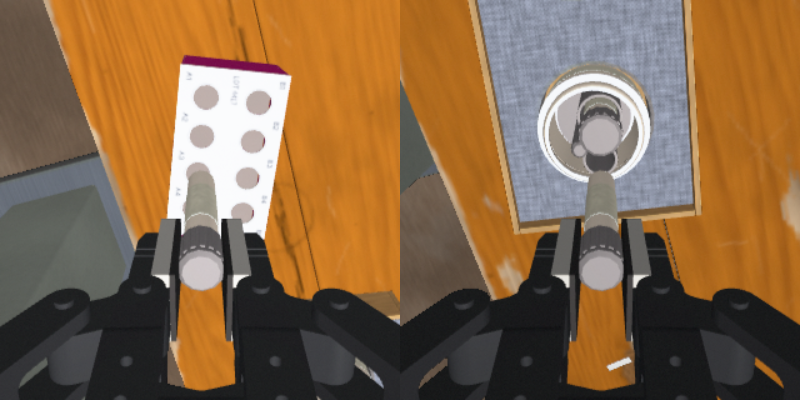

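Run:
```python
from h import *
t=np.array([471.9,0.8]); bot.move_linear((*t,200),vel=80); print(bot.move_linear((*t,144),vel=40,contact_N=3)); bot.dwell(.2); s=st("low")
if abs(s["eef_pos"][2]-148.2)<2:
    bot.command_gripper(34); st("open"); bot.move_linear((*s["eef_pos"][:2],230),vel=100)
    bot.move_ptp((470,40,300),R(0)); bot.dwell(.4)
    c,p,d=shot("wrist","t4"); P=cloud(c,d); Z=np.where(P[...,2]<130,P[...,2],-99)
    for q in ((472,1),(478,24)):
        m=blob(Z>90,P,q,12); print(circ(c,m,94),np.percentile(Z[m>0],[50,98]))
    m=blob((Z>53.5)&(Z<61),P,(473,14),40); print("rim",circ(c,m,57))
    u,v=project(c,(472,15,60)).astype(int); cv2.imwrite("pics/t4c.png",cv2.resize(p[v-60:v+50,u-60:u+60],(600,550),interpolation=2))
```

```text
True
low 39.26 [471.8   0.8 148. ] open 14.5 grip 24.9 F [-0.1  0.   5.6]
open 39.58 [470.5   0.8 146.7] open 34.2 grip 0.0 F [0.5 0.2 0.1]
(array([471.41,   0.89]), np.float64(15.39), 0.24) [94.14499639 95.65389417]
(array([478.14,  24.18]), np.float64(19.66), 0.26) [94.30732952 95.87143047]
rim (array([471.88,  14.15]), np.float64(49.41), 2.28)
```

View pics/t4c.png

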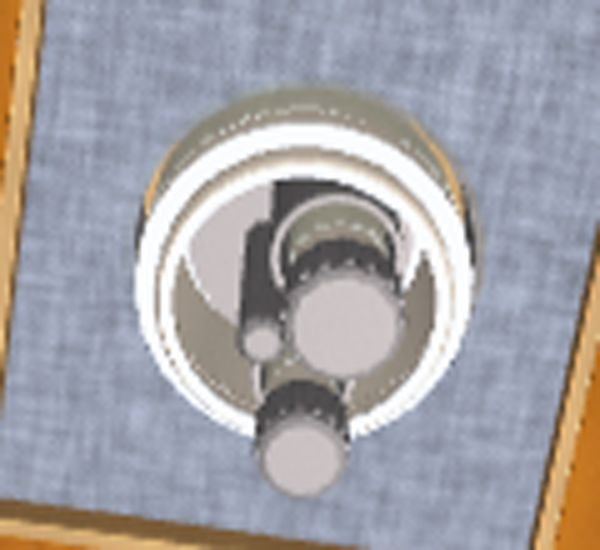

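Both caps stand at z 94 mm, tube at (302,457) and vial at (344,325) in the crop. Both are fully home, so the lid is next.

Run:
```python
from h import *
r=R(0); bot.command_gripper(85,40)
p=np.array([451.5,-317.1]); bot.move_ptp((*p,180),r); bot.dwell(.2); bot.move_linear((*p,92),vel=100); bot.dwell(.3); st("down")
bot.command_gripper(50,40); g=st("grip")
bot.move_linear((*p,250)); st("up")
t=np.array([472.0,15.0]); bot.move_ptp((*t,250),r); bot.dwell(.5); st("over")
bot.move_linear((*t,200),vel=80); bot.dwell(.2); print(bot.move_linear((*t,134),vel=40,contact_N=5)); bot.dwell(.2); s=st("low"); print("want z",g["eef_pos"][2]+47)
c,p,d=shot("wrist","l1"); P=cloud(c,d); q=P[(np.hypot(*(P[...,:2]-t).transpose(2,0,1))<28)]; print(np.percentile(q[:,2],[50,90]))
cv2.imwrite("pics/l1s.png",snapshot("scene")[0][120:280,200:440])
```

```text
down 44.92 [ 451.7 -317.2   92.4] open 85.0 grip 0.0 F [-0.   0.  -0.2]
grip 45.29 [ 451.7 -317.3   92.5] open 57.8 grip 43.1 F [-0.5  0.6  4.2]
up 46.49 [ 451.  -316.6  248.9] open 58.4 grip 42.8 F [-0.6 -0.7 -0.7]
over 48.25 [472.   14.8 250. ] open 57.7 grip 42.8 F [ 0.7 -0.4 -0.1]
True
low 50.78 [471.9  15.  139.5] open 58.1 grip 43.2 F [-0.5 -0.6  5.1]
want z 139.48338647692145
[100.74478003 142.89059005]
```

Seated at the expected height. Release and verify.

Run:
```python
from h import *
bot.command_gripper(85); p=status.read_state()["eef_pos"]; bot.move_linear((p[0],p[1],230),vel=100)
bot.move_ptp((475,50,320),R(0)); bot.dwell(.5)
c,p,d=shot("wrist","l2"); P=cloud(c,d); Z=np.where(P[...,2]<130,P[...,2],-99)
for q in ((472,15),(488,118)):
    m=blob(Z>93,P,q,40); print(circ(c,m,100),np.percentile(Z[m>0],[5,50,95])); k=P[(m>0)&(Z>97)]; print("tilt",np.linalg.lstsq(np.c_[k[:,:2]-q,np.ones(len(k))],k[:,2],rcond=None)[0].round(4))
st("end"); cv2.imwrite("pics/l2h.png",cv2.resize(p,(560,350)))
```

```text
(array([471.78,  15.16]), np.float64(58.95), 0.3) [ 98.96726409 100.59650443 101.77050774]
tilt [ 1.200000e-03 -5.800000e-03  1.005881e+02]
(array([488.32, 118.41]), np.float64(58.01), 0.19) [ 99.22383503 100.55253814 101.80761173]
tilt [ 1.100000e-03 -1.100000e-03  1.005436e+02]
end 53.37 [474.9  49.9 319.8] open 85.1 grip 0.0 F [-0.9  0.3 -0.5]
```

View pics/l2h.png

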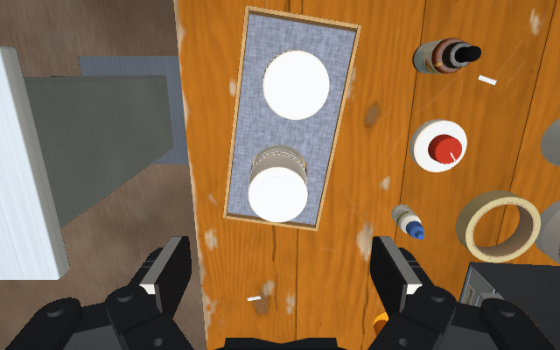

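The closed canister at (278,193) is level and the same height as the finished one at (296,85). The three bystanders are undisturbed.

```bash
python3 -c "
from cell import bot
print(bot.sign_off())"
```

```text
the job is handed in; nothing more can be done
None
```

The job is handed in after about 53 s of the 141 s allowed: the canister stands in the tray's empty pocket with the insert, slim tube and vial inside and its lid fully down, level with the finished one; the rack stayed in place in the picture after the tube was drawn out, and the bystanders look undisturbed, though sign-off returned no verdict.

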